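# Set out the pebble-painting kit on its holders

### The arm

A 6-joint arm with a two-finger parallel gripper is mounted at the origin on a cart in front of the work surface, level with it; the furniture and walls round the work are solid. World frame = base frame: x ahead of the robot, y to its left, z up, the work surface at z = 0. Lengths are in m, angles in rad, forces in N, time in s.
With the tool pointing down it reaches from about 0.35 to 0.85 m from the base axis. Payload 8.1 kg.
Tool frame: the origin (TCP) lies on the centre line of the jaws, within the pads' length; the fingertips stand nose_length ahead of it and the grasp point (between the pads) lies 8 mm behind it (nose_length is the distance from the TCP to the fingertips, in m); x points along the fingers, z is the direction in which the jaws open and shut, and the axes are right-handed (so a half turn about x gives the same grasp; the last joint's range is limited). The gripper opens to 93 mm and grips with 3 to 60 N. Pads are 15 mm wide; open, the fingers measure 128 mm over their backs; the gripper's body (75 mm by 188 mm) begins 65 mm behind the grasp point.
Start: joints at [1.169, 0.13, 1.488, -0, 1.523, -0.085], TCP at [0.187, 0.57, 0.207] pointing down, gripper open.
Joint ranges: [-2.96, 2.96], [-0.89, 2.26], [0.02, 2.5], [-1.34, 4.48], [0, 2.73], [-2.66, 2.66]. Speed limits (rad/s): [2.39, 2.39, 2.79, 3.14, 3.14, 3.14].

### API

Orientations are given as a unit quaternion [w, x, y, z].
In Python, from plant import observe, snapshot, job_done, nose_length gives the robot as it stands.
- The arm moves only by the tool jog_arm, never from a script. Its argument "targets" is a list of rows, each a list of 2 entries, a list of its own where there are three numbers: the shift along the tool's x, y, z in m, then the turn, a rotation vector about the tool's x, y, z in degrees. A call has 1 to 8 rows; each row is the pose to reach, as a shift and turn from the pose measured when the call began, along the tool's axes at that moment; what a row does not reach only later rows make up. A row lasts 1/8 s, in which the tool goes at most 62.5 mm and 10.7 degrees, less where a joint would pass 70% of its speed; a pose out of reach is approached as far as the arm can. A call with a gripper value outside its range is refused whole. "fingers" is the opening, from 0 (shut) to 1 (fully open), set as the call begins (left out, the last holds). The fingers move at their own pace and stop on an object; "newtons" is the grip in N (left out, the last holds). Time passes only in rows, so rows that repeat a pose let the fingers close. It gives the time, the measured TCP pose, the force and the opening at its end, in the units of the state.
- observe(): the state, without advancing time (a new reading comes with each control period).
- snapshot(name): name is "scene" or "top"; returns a dict with "pixels" (420x560x3 uint8, red, green, blue), "fx", "fy", "cx", "cy" (pixels), "eye" and "rotation" of the camera in the world. Camera axes: x right, y down, z forward; pixel columns grow to the right and rows downward; lengths in m; the calibration is good to about 2 mm. A picture is of the moment at which its call begins. There is no depth.
- job_done(): hands the job in, once; it reports no verdict.
The state is a dict: "t": time; "joint_pos": joint angles; "qvel": joint speeds; "joint_torque": joint torques, N m; "tool_pos": TCP position; "tcp_rot": TCP orientation; "wrist_force": force on the tool from outside, world axes, zero at the start; "moment": the same for the moment, N m; "grip_width": finger opening in m.
Only numpy, scipy, OpenCV 4.12 (cv2) and the standard library are available. Lean on these libraries where they do the work, as an engineer would, in place of code of your own. Each camera call takes 0.05 s, during which the arm holds its last target. There are 200 camera calls.

### The job

Set out the painting kit: stand the paint bottle upright in the round wooden cup, lay the paint tube flat in the low oblong tray, and lay each of the two grey pebbles on the wooden plate whose oval outline fits it, centred and lengthwise along the oval, the larger pebble in the larger oval. Leave the two ladybird pebbles where they lie.

Things in the scene. Friction and masses are not known exactly. Their poses are not given: they have to be found in the camera images.
- paint_bottle: (All things here stand on a fixed flat white craft board whose top is 15 mm above the table, z = 0.015.) White plastic paint bottle with a black cap, standing upright: 43 mm diameter up to 84 mm high, cap 30 mm diameter, 109 mm high over all, about 85 g. Origin at the centre of its underside, z up along its axis; its yaw is arbitrary. Grip the upper body about 70 mm above its underside.
- liner_tube: Blue and orange metal paint tube lying flat, 136 mm long (its y axis), 38 mm wide (x), 26 mm high at the cap and thinner towards the folded end, about 42 g. Origin at the centre of its underside. Either end may point either way in the tray. Grip it across its width at its middle, fingertips about 7 mm above its underside, so that they stay above the tray's rim.
- big_pebble: Larger plain grey pebble, a flat oval 49 mm long (its y axis), 28 mm wide (x), 14 mm thick, about 25 g. Origin at the centre of its underside. Grasp it across its width with the fingertips close to the surface it lies on.
- small_pebble: Smaller plain grey pebble, a flat oval 34 mm long (its y axis), 23 mm wide (x), 12 mm thick, about 14 g. Origin at the centre of its underside. Grasp it across its width with the fingertips close to the surface it lies on.
- bottle_cup: Fixed round cup of light wood, open at the top: outer diameter 74 mm, inner diameter 62 mm, rim 30 mm above its underside, inner floor 5 mm above its underside. Origin at the centre of its underside, z up.
- tube_tray: Fixed low oblong tray of light wood, 170 mm long (its y axis) and 70 mm wide (x) outside, 158 mm by 58 mm inside, rim 9 mm above its underside, inner floor 5 mm above its underside. Origin at the centre of its underside, z up.
- big_plate: Fixed flat plate of light wood, 84 mm (y) by 64 mm (x), 6 mm thick, with a dark oval outline in its middle 55 mm long (its y axis) and 34 mm wide (x): the place of the larger pebble. No rim. Origin at the centre of its underside.
- small_plate: Fixed flat plate of light wood, 84 mm (y) by 64 mm (x), 6 mm thick, with a dark oval outline in its middle 39 mm long (its y axis) and 28 mm wide (x): the place of the smaller pebble. No rim. Origin at the centre of its underside.
- ladybird_pink: Loose pebble painted as a pink ladybird with black spots, 34 mm long (y), 25 mm wide, 15 mm high; not to be moved. Origin at the centre of its underside.
- ladybird_yellow: Loose pebble painted as a yellow ladybird with black spots, 34 mm long (y), 27 mm wide, 16 mm high; not to be moved. Origin at the centre of its underside.
Things that resemble listed ones, but are neither listed nor needed, are in the scene too. Leave any blue or purple look-alike of the paint_bottle alone.

How it is judged:
By the outcome, as a careful person would: the job done as asked, in the order asked, and still so for the second after the job is handed in, with the robot touching nothing.
It also fails if it takes over 106 s, if anything falls off the work surface, if the arm or the gripper's body presses on something with over 40 N, if the wrist force passes 120 N, or if a joint passes its speed limit or range.

## Working session

There is one attempt and no reset: what is moved stays moved. The work goes in short steps, Python scripts to look and compute and a tool call to move; the robot and the scene stay as the last step left them, time stands still between calls to the robot, and variables do not carry over. Pictures are saved under pics/ and viewed, about 12 in all and at most 16, crops included, and the job is handed in when it is done.

Besides the shell and the picture viewer there is one more tool, called after "Emit:" as a command line: name --argument value ..., lists and objects as JSON in quotes. jog_arm: Moves the arm, as the interface text tells. Its arguments: {"type":"object","properties":{"targets":{"type":"array","items":{"type":"array"}},"fingers":{"type":"number"},"newtons":{"type":"number"}},"required":["targets"]}

```bash
ls; mkdir -p pics; python3 - <<'E'
from plant import *
import cv2
print(nose_length if not callable(nose_length) else nose_length()); s=observe(); print(s)
for n in("scene","top"):
    d=snapshot(n); cv2.imwrite(f"pics/{n}0.png",d["pixels"][:,:,::-1]); print(n,{k:v for k,v in d.items() if k!="pixels"})
E
```

```text
pics
0.011
{'t': 0.0, 'joint_pos': array([ 1.16858563e+00,  1.31182888e-01,  1.48927208e+00, -2.17453951e-06,
        1.52296382e+00, -8.54343118e-02]), 'qvel': array([-0.00047601,  0.00094583,  0.00057425, -0.00102679, -0.0004642 ,
        0.00020886]), 'joint_torque': array([ 2.15310662e-03, -5.59854162e+01, -4.91758919e+01,  7.72890123e-02,
        3.49329296e-02, -1.57227287e-04]), 'tool_pos': array([0.18667429, 0.56961145, 0.20547843]), 'tcp_rot': array([ 0.57205168, -0.41521134,  0.57315737,  0.41454439]), 'wrist_force': array([0.70065151, 0.53259275, 0.47016783]), 'moment': array([-0.05283479, -0.03049237,  0.02773945]), 'grip_width': 0.09324965966374625}
scene {'fx': 482.253077390168, 'fy': 482.253077390168, 'cx': 287.23909034846406, 'cy': 210.17428403403775, 'eye': array([-0.43269311, -0.85672722,  1.2200797 ]), 'rotation': array([-0.33938186,  0.81253031, -0.43943922,  0.17750387])}
top {'fx': 532.9125549704536, 'fy': 532.9125549704536, 'cx': 272.3413231311125, 'cy': 209.89287692669873, 'eye': array([ 0.33260593, -0.19058542,  1.6039671 ]), 'rotation': array([-0.05391329,  0.71210563, -0.69801729,  0.05263836])}
```

View pics/scene0.png

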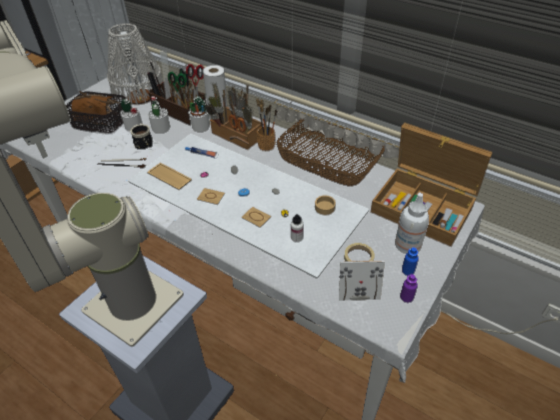

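View pics/top0.png

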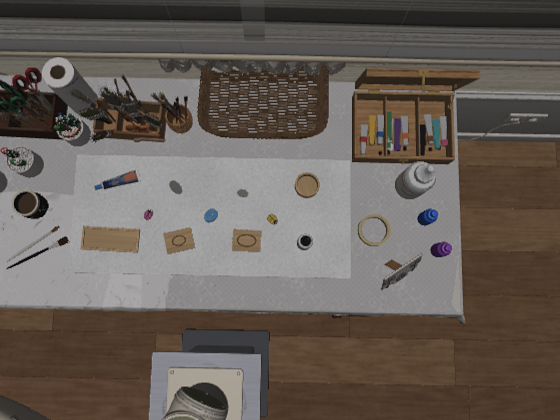

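Top view: tube (116,181), grey pebbles (176,187) and (242,193), cup (307,185), bottle (305,242), tray (110,240), plates (179,240) and (247,240), ladybirds (148,214) and (272,219). The blue pebble (211,215) isn't listed. The scene view shows the same things.

```bash
cat > h.py <<'E'
import numpy as np, cv2
from scipy.spatial.transform import Rotation as R
from plant import *
def rot(q): return R.from_quat(np.asarray(q)[[1,2,3,0]])
def ray(d,p):
    v=np.array([(p[0]-d["cx"])/d["fx"],(p[1]-d["cy"])/d["fy"],1.]); return d["eye"],rot(d["rotation"]).apply(v/np.linalg.norm(v))
def on(d,p,z):
    e,v=ray(d,p); return e+v*(z-e[2])/v[2]
def proj(d,X):
    c=rot(d["rotation"]).inv().apply(np.asarray(X)-d["eye"]); return np.array([c[0]/c[2]*d["fx"]+d["cx"],c[1]/c[2]*d["fy"]+d["cy"]])
def tri(d1,p1,d2,p2):
    (a,u),(b,v)=ray(d1,p1),ray(d2,p2)
    s=np.linalg.lstsq(np.c_[u,-v],b-a,rcond=None)[0]; P,Q=a+u*s[0],b+v*s[1]; return (P+Q)/2,np.linalg.norm(P-Q)
def blobs(d,ths=30,thv=0.80):
    "contours of things on the white board: coloured or darker than the local board"
    im=d["pixels"]; hsv=cv2.cvtColor(im,cv2.COLOR_RGB2HSV).astype(float)
    bg=cv2.medianBlur(im[:,:,1],61).astype(float)
    m=((hsv[:,:,1]>ths)&(hsv[:,:,2]>40)|(im[:,:,1]<thv*bg)).astype(np.uint8)
    return m,[c for c in cv2.findContours(m,cv2.RETR_EXTERNAL,cv2.CHAIN_APPROX_NONE)[0]]
E
python3 - <<'E'
from h import *
T=snapshot("top");S=snapshot("scene")
for d,n in((T,"top"),(S,"scene")):
    m,cs=blobs(d); k=0
    for c in cs:
        a=cv2.contourArea(c)
        if a<15 or a>3000: continue
        M=cv2.moments(c); p=(M["m10"]/M["m00"],M["m01"]/M["m00"]); X=on(d,p,0.02)
        if not(0.2<X[0]<0.66 and -0.4<X[1]<0.5): continue
        g=np.array([on(d,q,0.02)[:2] for q in c[:,0].astype(float)],np.float32)*1000
        r=cv2.minAreaRect(g); print(n,np.round(p,1),a,"xy",np.round(X[:2],4),"rect",np.round(r[0]),np.round(r[1]),round(r[2]))
a=cv2.resize(T["pixels"][145:285,65:365],None,fx=2.6,fy=2.1)[:294]
b=cv2.resize(S["pixels"][130:280,125:375],None,fx=3.12,fy=2.0)
cv2.imwrite("pics/c1.png",np.vstack([a,b])[:600,:780,::-1])
E
```

```text
top [ 62.6 240.6] 65.5 xy [0.4683 0.4378] rect [468. 438.] [22. 33.] 28
top [304.9 242.3] 155.0 xy [ 0.4777 -0.2841] rect [ 479. -283.] [42. 45.] 1
top [246.3 240.2] 567.0 xy [ 0.4805 -0.1095] rect [ 481. -110.] [86. 65.] 88
top [178.7 240.3] 571.0 xy [0.4762 0.0921] rect [476.  92.] [64. 85.] 14
top [110.  238.7] 1299.0 xy [0.4767 0.2969] rect [477. 297.] [173.  71.] 88
top [ 49.4 232.4] 32.0 xy [0.4921 0.4792] rect [466. 510.] [ 12. 147.] 40
top [272.2 218.8] 70.5 xy [ 0.5462 -0.1853] rect [ 546. -186.] [34. 23.] 46
top [147.9 214.1] 62.0 xy [0.5532 0.188 ] rect [553. 188.] [30. 24.] 3
top [210.5 215.1] 129.5 xy [ 0.5537 -0.    ] rect [553.   1.] [37. 42.] 46
top [242.2 192.7] 55.5 xy [ 0.6239 -0.0931] rect [625. -93.] [21. 30.] 1
top [175.2 186.8] 104.5 xy [0.6382 0.11  ] rect [638. 110.] [48. 28.] 46
top [306.6 184.8] 477.5 xy [ 0.6523 -0.2876] rect [ 652. -288.] [75. 77.] 64
top [118.8 180.4] 351.0 xy [0.6544 0.2821] rect [655. 292.] [ 38. 134.] 14
scene [296.5 233.4] 173.5 xy [ 0.4888 -0.2719] rect [ 493. -270.] [77. 44.] 33
scene [296.6 219.7] 86.0 xy [ 0.5423 -0.2379] rect [ 
[... 390 characters left out ...]
58. -281.] [102.  74.] 29
scene [275.3 191.1] 28.0 xy [ 0.6227 -0.0935] rect [623. -93.] [32. 24.] 79
scene [243.4 191.9] 74.5 xy [0.5558 0.0025] rect [556.   2.] [44. 40.] 37
scene [210.4 195.9] 272.0 xy [0.4733 0.0901] rect [474.  90.] [68. 86.] 15
scene [203.9 174.4] 34.0 xy [0.5523 0.1881] rect [552. 188.] [29. 31.] 33
scene [234.  169.5] 42.0 xy [0.6376 0.1095] rect [638. 110.] [54. 23.] 38
scene [140.7 166. ] 26.5 xy [0.4573 0.4287] rect [455. 433.] [24. 43.] 33
scene [169.2 176. ] 558.0 xy [0.4738 0.2937] rect [475. 296.] [177.  76.] 88
scene [137.  159.3] 21.0 xy [0.4793 0.4713] rect [479. 475.] [13. 74.] 33
scene [200.9 151.6] 143.5 xy [0.6534 0.2902] rect [652. 295.] [ 36. 140.] 14
```

View pics/c1.png

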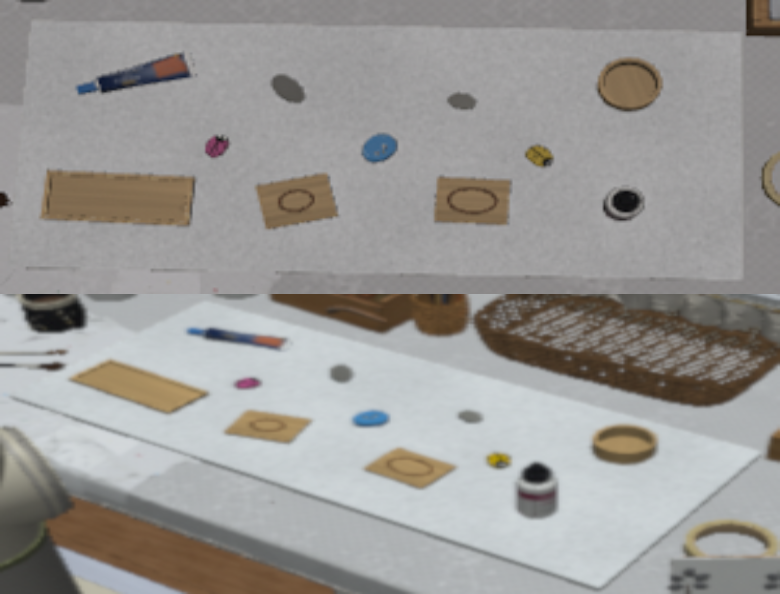

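Enlarged view: the smaller oval is on the plate at (179,240), the larger on (247,240). The bottle stands at the lower right. Next I'll compute refined poses, heights from both views, and a move planner.

```bash
cat >> h.py <<'E'
def go(xyz,jaw=None,n=None):
    """print the shift/turn from the present pose to TCP xyz, tool down, jaw axis at world yaw jaw (deg, mod 180; None: keep nearest)"""
    s=observe(); M=rot(s["tcp_rot"]); z=M.apply([0,0,1]); y0=np.degrees(np.arctan2(z[1],z[0]))
    y=y0 if jaw is None else y0+(jaw-y0+90)%180-90
    Z=np.array([np.cos(np.radians(y)),np.sin(np.radians(y)),0]); X=np.array([0,0,-1.]); G=R.from_matrix(np.c_[X,np.cross(Z,X),Z])
    sh=M.inv().apply(np.array(xyz)-s["tool_pos"]); tu=(M.inv()*G).as_rotvec(degrees=True)
    print("tcp",np.round(s["tool_pos"],4),"jaw",round(y0,1),"->",round(y,1),"q6",np.round(s["joint_pos"][5],2),"grip",round(s["grip_width"],4),"F",np.round(s["wrist_force"],1),"t",s["t"])
    print(" shift",np.round(sh,4)," turn",np.round(tu,1)," dist",round(np.linalg.norm(sh),3))
def wm(d,xy,z,rad,kind="dark"):
    "soft-weighted centre and long-axis yaw (deg) of the thing near xy, projected onto height z"
    c=proj(d,[*xy,z]).astype(int); im=d["pixels"].astype(float); 
    w=int(rad*d["fx"]/1.3)+2; P=[];W=[]
    roi=im[c[1]-w:c[1]+w+1,c[0]-w:c[0]+w+1]; bg=np.percentile(roi.reshape(-1,3),70,axis=0)
    D=np.abs(roi-bg).sum(2); D=np.clip(D-45,0,np.percentile(D,97)); 
    for (i,j),v in np.ndenumerate(D):
        if v>0:
            X=on(d,(c[0]-w+j,c[1]-w+i),z)[:2]
            if np.linalg.norm(X-xy)<rad: P.append(X);W.append(v)
    P=np.array(P);W=np.array(W);m=(P*W[:,None]).sum(0)/W.sum();C=np.cov(P.T,aweights=W);e,v=np.linalg.eigh(C)
    return m,np.degrees(np.arctan2(v[1,1],v[0,1]))%180,2000*np.sqrt(e[::-1])
E
python3 - <<'E'
from h import *
T=snapshot("top");S=snapshot("scene")
for n,xy,z,r in(("big",(.638,.11),.021,.04),("small",(.624,-.093),.02,.035),("pink",(.553,.188),.02,.035),("yellow",(.546,-.185),.02,.035)):
    for d in(T,S): m,a,e=wm(d,np.array(xy),z,r); print(n,np.round(m,4),round(a,1),np.round(e))
for n,a,b in(("big",(175.2,186.8),(234,169.5)),("small",(242.2,192.7),(275.3,191.1)),("tray",(110,238.7),(169.2,176)),("bigpl",(246.3,240.2),(255.9,216.8)),("smallpl",(178.7,240.3),(210.4,195.9)),("tube",(118.8,180.4),(200.9,151.6)),("cup",(306.6,184.8),(324.7,204.9))):
    X,g=tri(T,a,S,b); print(n,np.round(X,4),"gap",round(g,4))
# plates: oval outlines (dark on wood); bottle cap black
def mask(d,xy,z,rad,f):
    c=proj(d,[*xy,z]).astype(int);w=int(rad*400)+2;r=d["pixels"][c[1]-w:c[1]+w,c[0]-w:c[0]+w];return f(r.astype(float)),c-w
caps=[]
for d,z in((T,.124),(S,.124)):
    m,o=mask(d,(.465,-.27),z,.06,lambda r:(r.sum(2)<120).astype(np.uint8))
    k,l,st,ce=cv2.connectedComponentsWithStats(m); i=1+np.argmax(st[1:,4]); caps.append(ce[i]+o); print("cap",ce[i]+o,st[i],np.round(on(d,ce[i]+o,z),4))
X,g=tri(T,caps[0],S,caps[1]);print("cap",X,g)
# plate / tray / tube / cup outlines with sub-pixel soft centres, top and scene
for n,xy,z,r in(("bigpl",(.48,-.11),.021,.058),("smallpl",(.475,.092),.021,.058),("tray",(.475,.296),.024,.1),("tube",(.654,.291),.025,.085)):
    for d in(T,S): m,a,e=wm(d,np.array(xy),z,r); print(n,np.round(m,4),round(a,1),np.round(e))
go((.46,-.27,.25),90)
E
```

```text
big [0.6375 0.1095] 43.1 [25. 14.]
big [0.6366 0.109 ] 42.5 [27. 14.]
small [ 0.6236 -0.0931] 76.6 [17. 12.]
small [ 0.6228 -0.0931] 59.8 [19. 14.]
pink [0.5526 0.1877] 153.5 [17. 13.]
pink [0.5529 0.1884] 3.6 [18. 17.]
yellow [ 0.5456 -0.1853] 47.2 [18. 13.]
yellow [ 0.5467 -0.185 ] 49.2 [21. 15.]
big [0.6383 0.1102 0.0191] gap 0.0001
small [ 0.6241 -0.0929  0.0185] gap 0.0005
tray [0.4773 0.2984 0.0151] gap 0.0002
bigpl [ 0.4806 -0.1091  0.016 ] gap 0.0005
smallpl [0.4762 0.0928 0.0166] gap 0.0006
tube [0.6513 0.283  0.0247] gap 0.0066
cup [ 0.6503 -0.2868  0.0289] gap 0.0004
cap [304.95890411 240.75342466] [26 19 10 10 73] [ 0.4724 -0.2782  0.124 ]
cap [296.51219512 219.68292683] [27 27  7  8 41] [ 0.4579 -0.2912  0.124 ]
cap [ 0.47474087 -0.27984757  0.10278233] 0.001026675100622657
bigpl [ 0.4795 -0.109 ] 89.3 [48. 36.]
bigpl [ 0.476  -0.1123] 87.8 [49. 38.]
smallpl [0.4751 0.0918] 104.6 [47. 37.]
smallpl [0.4716 0.089 ] 103.0 [48. 38.]
tray [0.4756 0.2969] 87.7 [99. 40.]
tray [0.4704 0.2906] 87.2 [103.  43.]
tube [0.6525 0.2823] 107.7 [70. 23.]
tube [0.65   0.2882] 103.5 [73. 30.]
tcp [0.1868 0.57   0.2062] jaw 71.9 -> 90.0 q6 -0.09 grip 0.0932 F [-0.1 -0.7 -0.6] t 0.3
 shift [-0.0434 -0.5212 -0.7132]  turn [-18.1  -0.   -0. ]  dist 0.884
```

Measured heights: 19 mm for the pebbles (mid-thickness), 16–17 mm for the plates and 29 mm for the cup centroid, which match a board top at 15 mm. Moving toward the bottle.

```bash
python3 -c "
from h import *
go((.42,.16,.2),36)"
```

```text
tcp [0.1868 0.57   0.2062] jaw 71.9 -> 36.0 q6 -0.09 grip 0.0932 F [-0.1 -0.7 -0.6] t 0.3
 shift [ 0.0064 -0.3493 -0.317 ]  turn [35.9 -0.   0. ]  dist 0.472
```

Emit:
jog_arm --targets '[[[0,-0.02,-0.018],[2,0,0]],[[0.001,-0.06,-0.055],[6,0,0]],[[0.002,-0.105,-0.095],[11,0,0]],[[0.003,-0.15,-0.136],[16,0,0]],[[0.004,-0.195,-0.177],[21,0,0]],[[0.005,-0.24,-0.218],[26,0,0]],[[0.006,-0.285,-0.259],[31,0,0]],[[0.006,-0.33,-0.3],[35,0,0]]]' --fingers 1 --newtons 20

```text
t: 1.3
tool_pos: [0.4076, 0.1803, 0.2005]
tcp_rot: [0.671, -0.223, 0.671, 0.223]
wrist_force: [1.0, -0.6, 0.4]
grip_width: 0.0926
```

```bash
python3 -c "
from h import *
go((.4735,-.279,.17),0)"
```

```text
tcp [0.4076 0.1803 0.2005] jaw 36.7 -> 0.0 q6 -0.34 grip 0.0926 F [ 1.  -0.6  0.4] t 1.3
 shift [ 0.0307 -0.4076 -0.2217]  turn [36.7  0.   0. ]  dist 0.465
```

Emit:
jog_arm --targets '[[[0,-0.045,-0.025],[4,0,0]],[[0.0,-0.098,-0.053],[9,0,0]],[[0.005,-0.152,-0.082],[14,0,0]],[[0.01,-0.205,-0.111],[19,0,0]],[[0.015,-0.259,-0.14],[24,0,0]],[[0.02,-0.312,-0.17],[29,0,0]],[[0.025,-0.365,-0.199],[34,0,0]],[[0.031,-0.4076,-0.2217],[36.7,0,0]]]'

```text
t: 2.3
tool_pos: [0.4734, -0.2816, 0.1696]
tcp_rot: [0.707, 0.001, 0.707, -0.001]
wrist_force: [1.3, 0.6, -0.1]
grip_width: 0.093
```

```bash
python3 -c "
from h import *
go((.4735,-.279,.077),0)"
```

```text
tcp [ 0.4734 -0.2816  0.1696] jaw -0.2 -> 0.0 q6 -0.63 grip 0.093 F [ 1.3  0.6 -0.1] t 2.3
 shift [ 0.0926  0.0026 -0.    ]  turn [-0.2  0.1  0. ]  dist 0.093
```

Emit:
jog_arm --targets '[[[0.03,0.002,0],[0,0,0]],[[0.065,0.002,0],[0,0,0]],[[0.093,0.002,0],[0,0,0]],[[0.093,0.002,0],[0,0,0]]]'

```text
t: 2.8
tool_pos: [0.4716, -0.2783, 0.074]
tcp_rot: [0.706, 0.002, 0.708, -0.0]
wrist_force: [-1.0, 0.8, 0.1]
grip_width: 0.093
```

Emit:
jog_arm --targets '[[[0,0,0],[0,0,0]],[[0,0,0],[0,0,0]],[[0,0,0],[0,0,0]],[[0,0,0],[0,0,0]],[[0,0,0],[0,0,0]]]' --fingers 0 --newtons 25

```text
t: 3.42
tool_pos: [0.4717, -0.2783, 0.0742]
tcp_rot: [0.706, 0.002, 0.708, -0.0]
wrist_force: [0.1, 0.2, 0.4]
grip_width: 0.0477
```

Emit:
jog_arm --targets '[[[-0.01,0,0],[0,0,0]],[[-0.035,0,0],[0,0,0]],[[-0.05,0,0],[0,0,0]],[[-0.05,0,0],[0,0,0]]]'

```text
t: 3.92
tool_pos: [0.473, -0.2793, 0.1262]
tcp_rot: [0.707, 0.001, 0.707, -0.001]
wrist_force: [-0.0, 0.8, -0.4]
grip_width: 0.0074
```

```bash
python3 - <<'E'
from h import *
go((.651,-.287,.13))
d=snapshot("scene"); cv2.imwrite("pics/s2.png",cv2.resize(d["pixels"][130:290,220:420],None,fx=3,fy=3)[:,:,::-1])
E
```

```text
tcp [ 0.473  -0.2793  0.1262] jaw -0.2 -> -0.2 q6 -0.62 grip 0.0074 F [-0.   0.8 -0.4] t 3.925
 shift [-0.0038 -0.0071  0.178 ]  turn [-0. -0. -0.]  dist 0.178
```

View pics/s2.png

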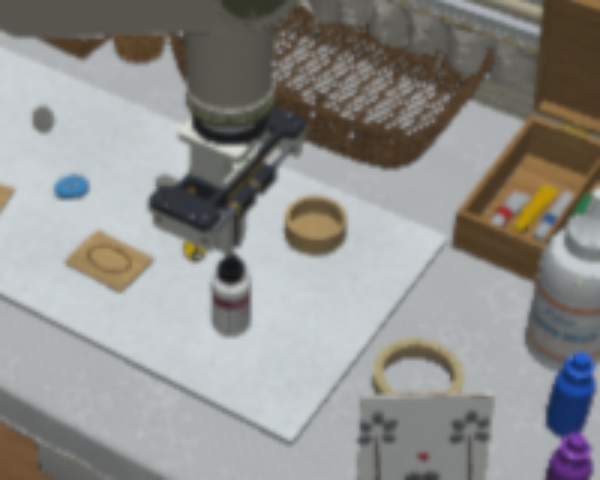

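The fingers close slowly, so I lifted too early; the bottle still stands in its place (crop 231,295). Reopen and retry with longer waits.

Emit:
jog_arm --targets '[[[0,0,0],[0,0,0]],[[0,0,0],[0,0,0]],[[0,0,0],[0,0,0]],[[0,0,0],[0,0,0]],[[0,0,0],[0,0,0]],[[0,0,0],[0,0,0]],[[0,0,0],[0,0,0]],[[0,0,0],[0,0,0]]]' --fingers 1

```text
t: 4.97
tool_pos: [0.4723, -0.2788, 0.1248]
tcp_rot: [0.706, 0.002, 0.708, -0.001]
wrist_force: [-0.5, -0.4, 0.1]
grip_width: 0.0793
```

```bash
python3 - <<'E'
from h import *
T=snapshot("top");S=snapshot("scene"); o=[]
for d in(T,S):
    c=proj(d,[.4735,-.279,.115]).astype(int); r=d["pixels"][c[1]-12:c[1]+13,c[0]-12:c[0]+13].astype(float).sum(2)<120
    k,l,st,ce=cv2.connectedComponentsWithStats(r.astype(np.uint8)); print(c,ce[1:]+c-12,st[1:,4])
go((.4735,-.279,.077),0)
E
```

```text
[305 240] [] []
[295 217] [[286.5  205.5 ]
 [293.8  205.8 ]
 [296.45 219.75]] [ 4  5 40]
tcp [ 0.4723 -0.2788  0.1249] jaw -0.2 -> 0.0 q6 -0.62 grip 0.0871 F [-0.2  0.9 -0. ] t 5.075
 shift [ 0.0479 -0.0003  0.0013]  turn [-0.2 -0.1 -0.1]  dist 0.048
```

Cap unchanged at (296.5,219.7). Retry.

Emit:
jog_arm --targets '[[[0.015,0,0.001],[0,0,0]],[[0.035,0,0.001],[0,0,0]],[[0.048,0,0.001],[0,0,0]],[[0.048,0,0.001],[0,0,0]]]'

```text
t: 5.58
tool_pos: [0.4718, -0.2777, 0.0745]
tcp_rot: [0.705, 0.002, 0.709, 0.0]
wrist_force: [0.8, -0.0, 0.3]
grip_width: 0.093
```

Emit:
jog_arm --targets '[[[0,0,0],[0,0,0]],[[0,0,0],[0,0,0]],[[0,0,0],[0,0,0]],[[0,0,0],[0,0,0]],[[0,0,0],[0,0,0]],[[0,0,0],[0,0,0]],[[0,0,0],[0,0,0]],[[0,0,0],[0,0,0]]]' --fingers 0.3 --newtons 25

```text
t: 6.58
tool_pos: [0.4725, -0.278, 0.0752]
tcp_rot: [0.706, 0.002, 0.708, -0.0]
wrist_force: [2.9, 0.0, 5.3]
grip_width: 0.0363
```

```bash
python3 - <<'E'
from h import *
go((.4735,-.279,.077),0)
d=snapshot("scene");e=snapshot("top"); cv2.imwrite("pics/s3.png",np.hstack([cv2.resize(d["pixels"][170:250,250:350],None,fx=4,fy=4),cv2.resize(e["pixels"][200:280,255:355],None,fx=4,fy=4)])[:,:,::-1])
E
```

```text
tcp [ 0.4725 -0.278   0.0752] jaw -0.2 -> 0.0 q6 -0.62 grip 0.0363 F [2.9 0.  5.3] t 6.575
 shift [-0.0018 -0.001   0.001 ]  turn [-0.2 -0.2 -0.2]  dist 0.002
```

View pics/s3.png

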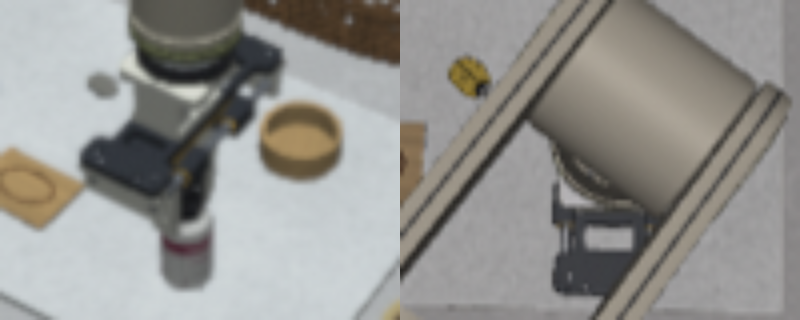

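The fingers hold the bottle's tapering shoulder (36 mm wide); regrip 10 mm lower.

Emit:
jog_arm --targets '[[[0,0,0],[0,0,0]],[[0,0,0],[0,0,0]],[[0,0,0],[0,0,0]],[[0,0,0.001],[0,0,0]],[[0.006,0,0.001],[0,0,0]],[[0.012,0,0.001],[0,0,0]],[[0.012,0,0.001],[0,0,0]]]' --fingers 0.75

```text
t: 7.55
tool_pos: [0.4728, -0.2775, 0.0621]
tcp_rot: [0.705, 0.003, 0.709, 0.0]
wrist_force: [0.3, -0.3, 0.2]
grip_width: 0.0695
```

Emit:
jog_arm --targets '[[[0,0,0],[0,0,0]],[[0,0,0],[0,0,0]],[[0,0,0],[0,0,0]],[[0,0,0],[0,0,0]],[[0,0,0],[0,0,0]],[[0,0,0],[0,0,0]]]' --fingers 0.3

```text
t: 8.3
tool_pos: [0.473, -0.2776, 0.0623]
tcp_rot: [0.705, 0.002, 0.709, 0.0]
wrist_force: [-0.0, 0.2, 1.2]
grip_width: 0.041
```

Emit:
jog_arm --targets '[[[0,0,0],[0,0,0]],[[-0.01,0,0],[0,0,0]],[[-0.03,0,0],[0,0,0]],[[-0.05,0,0],[0,0,0]],[[-0.063,0,0],[0,0,0]],[[-0.063,0,0],[0,0,0]]]' --fingers 0

```text
t: 9.05
tool_pos: [0.4743, -0.2786, 0.1274]
tcp_rot: [0.706, 0.002, 0.708, -0.001]
wrist_force: [-0.2, -0.1, -0.5]
grip_width: 0.041
```

```bash
python3 - <<'E'
from h import *
go((.651,-.287,.128),0)
d=snapshot("scene"); cv2.imwrite("pics/s4.png",cv2.resize(d["pixels"][170:250,250:350],None,fx=4,fy=4)[:,:,::-1])
E
```

```text
tcp [ 0.4743 -0.2786  0.1274] jaw -0.2 -> 0.0 q6 -0.62 grip 0.041 F [-0.2 -0.1 -0.5] t 9.05
 shift [-0.001  -0.0078  0.1767]  turn [-0.2 -0.1 -0.1]  dist 0.177
```

View pics/s4.png

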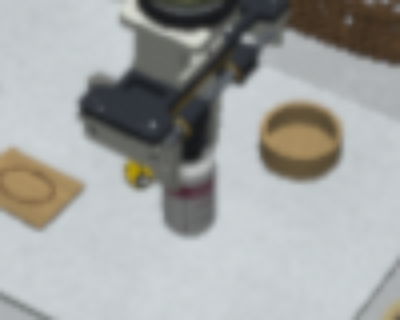

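The bottle is held upright and lifted (base at crop (190,228)). Carry it to the cup.

Emit:
jog_arm --targets '[[[-0.001,-0.001,0.015],[0,0,0]],[[-0.001,-0.002,0.05],[0,0,0]],[[-0.001,-0.004,0.09],[0,0,0]],[[-0.001,-0.006,0.13],[0,0,0]],[[-0.001,-0.008,0.162],[0,0,0]],[[-0.001,-0.008,0.177],[0,0,0]],[[-0.001,-0.008,0.177],[0,0,0]]]'

```text
t: 9.98
tool_pos: [0.6506, -0.2861, 0.1245]
tcp_rot: [0.705, 0.002, 0.709, 0.001]
wrist_force: [-0.3, 0.2, -0.3]
grip_width: 0.041
```

```bash
python3 - <<'E'
from h import *
go((.651,-.287,.068),0)
E
```

```text
tcp [ 0.6506 -0.2861  0.1245] jaw -0.1 -> 0.0 q6 -0.48 grip 0.041 F [-0.3  0.2 -0.3] t 9.975
 shift [ 0.0565 -0.0012  0.0007]  turn [-0.1 -0.3 -0.2]  dist 0.057
```

Emit:
jog_arm --targets '[[[0.015,-0.001,0.001],[0,0,0]],[[0.032,-0.001,0.001],[0,0,0]],[[0.044,-0.001,0.001],[0,0,0]],[[0.05,-0.001,0.001],[0,0,0]],[[0.054,-0.001,0.001],[0,0,0]],[[0.056,-0.001,0.001],[0,0,0]],[[0.056,-0.001,0.001],[0,0,0]]]'

```text
t: 10.85
tool_pos: [0.6515, -0.287, 0.0689]
tcp_rot: [0.705, 0.002, 0.709, 0.0]
wrist_force: [0.2, -0.3, -0.6]
grip_width: 0.0408
```

Emit:
jog_arm --targets '[[[0.001,0,0],[0,0,0]],[[0.002,0,0],[0,0,0]],[[0.002,0,0],[0,0,0]]]'

```text
t: 11.22
tool_pos: [0.6518, -0.2871, 0.0674]
tcp_rot: [0.706, 0.002, 0.709, 0.0]
wrist_force: [0.8, -0.4, 1.9]
grip_width: 0.041
```

Emit:
jog_arm --targets '[[[0,0,0],[0,0,0]],[[0,0,0],[0,0,0]],[[0,0,0],[0,0,0]],[[0,0,0],[0,0,0]],[[0,0,0],[0,0,0]],[[0,0,0],[0,0,0]],[[0,0,0],[0,0,0]],[[-0.01,0,0],[0,0,0]]]' --fingers 0.9

```text
t: 12.22
tool_pos: [0.651, -0.2867, 0.0765]
tcp_rot: [0.705, 0.002, 0.709, 0.001]
wrist_force: [-0.0, -0.4, 0.2]
grip_width: 0.084
```

Emit:
jog_arm --targets '[[[-0.02,0,0],[0,0,0]],[[-0.06,0,0],[0,0,0]],[[-0.1,0,0],[0,0,0]],[[-0.12,0,0],[0,0,0]]]' --fingers 0.8

```text
t: 12.72
tool_pos: [0.6533, -0.2881, 0.2017]
tcp_rot: [0.707, 0.001, 0.707, -0.0]
wrist_force: [-0.2, -0.1, -0.8]
grip_width: 0.0744
```

```bash
python3 - <<'E'
from h import *
go((.653,.1,.19),14)
go((.653,.292,.1),14)
d=snapshot("scene");e=snapshot("top"); cv2.imwrite("pics/s5.png",np.hstack([cv2.resize(d["pixels"][150:250,260:380],None,fx=3,fy=3),cv2.resize(e["pixels"][140:240,245:365],None,fx=3,fy=3)])[:,:,::-1])
E
```

```text
tcp [ 0.6533 -0.2881  0.2017] jaw -0.1 -> 14.0 q6 -0.49 grip 0.0744 F [-0.2 -0.1 -0.8] t 12.725
 shift [ 0.0123  0.388  -0.0012]  turn [-14.1  -0.   -0.1]  dist 0.388
tcp [ 0.6533 -0.2881  0.2017] jaw -0.1 -> 14.0 q6 -0.49 grip 0.0744 F [-0.2 -0.1 -0.8] t 12.725
 shift [ 0.1026  0.5799 -0.0016]  turn [-14.1  -0.   -0.1]  dist 0.589
```

View pics/s5.png

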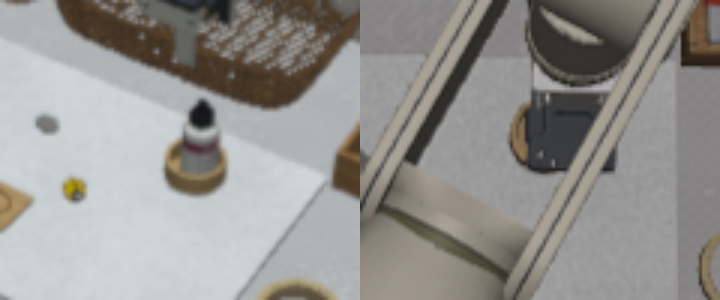

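The bottle stands upright in the cup (crop 198,150). Now the tube.

Emit:
jog_arm --targets '[[[0,0.02,0],[-1,0,0]],[[0,0.07,0],[-3,0,0]],[[0,0.13,0],[-5,0,0]],[[0,0.19,0],[-7,0,0]],[[0,0.25,0],[-9,0,0]],[[0,0.31,0],[-11,0,0]],[[0.0,0.36,0],[-13,0,0]],[[0.0,0.4,0],[-14,0,0]]]'

```text
t: 13.82
tool_pos: [0.6523, 0.1154, 0.199]
tcp_rot: [0.7, -0.086, 0.703, 0.087]
wrist_force: [0.1, -0.2, 0.4]
grip_width: 0.0745
```

```bash
python3 - <<'E'
from h import *
go((.653,.292,.09),14)
S=snapshot("scene");T=snapshot("top")
for d in (T,S):
  m,cs=blobs(d)
  for c in cs:
    g=np.array([on(d,q,0.022)[:2] for q in c[:,0].astype(float)],np.float32)*1000
    r=cv2.minAreaRect(g)
    if np.linalg.norm(np.array(r[0])-(653,290))<30 and cv2.contourArea(c)>50: print(np.round(r[0]),np.round(r[1]),round(r[2],1))
E
```

```text
tcp [0.6523 0.1154 0.199 ] jaw 14.1 -> 14.0 q6 -0.15 grip 0.0745 F [ 0.1 -0.2  0.4] t 13.825
 shift [0.1093 0.1708 0.0441]  turn [ 0.1 -0.2 -0.2]  dist 0.208
[650. 293.] [ 36. 140.] 13.8
```

Emit:
jog_arm --targets '[[[0.01,0.03,0.008],[0,0,0]],[[0.04,0.08,0.02],[0,0,0]],[[0.075,0.13,0.033],[0,0,0]],[[0.1,0.163,0.042],[0,0,0]],[[0.109,0.171,0.044],[0,0,0]],[[0.109,0.171,0.044],[0,0,0]]]'

```text
t: 14.68
tool_pos: [0.6509, 0.294, 0.0887]
tcp_rot: [0.699, -0.087, 0.704, 0.089]
wrist_force: [0.2, -1.1, 0.8]
grip_width: 0.074
```

```bash
python3 - <<'E'
from h import *
go((.6525,.2925,.034),14)
E
```

```text
tcp [0.6509 0.294  0.0887] jaw 14.3 -> 14.0 q6 0.1 grip 0.074 F [ 0.2 -1.1  0.8] t 14.675
 shift [ 0.0547 -0.002   0.0016]  turn [ 0.3 -0.4 -0.2]  dist 0.055
```

Emit:
jog_arm --targets '[[[0.02,-0.002,0.001],[0,0,0]],[[0.04,-0.002,0.001],[0,0,0]],[[0.05,-0.002,0.001],[0,0,0]],[[0.054,-0.002,0.001],[0,0,0]],[[0.054,-0.002,0.001],[0,0,0]]]'

```text
t: 15.3
tool_pos: [0.652, 0.2923, 0.0346]
tcp_rot: [0.699, -0.087, 0.704, 0.089]
wrist_force: [0.0, 0.5, 0.5]
grip_width: 0.0743
```

Emit:
jog_arm --targets '[[[0,0,0],[0,0,0]],[[0,0,0],[0,0,0]],[[0,0,0],[0,0,0]],[[0,0,0],[0,0,0]],[[0,0,0],[0,0,0]],[[0,0,0],[0,0,0]],[[0,0,0],[0,0,0]]]' --fingers 0.2 --newtons 20

```text
t: 16.18
tool_pos: [0.652, 0.2923, 0.0345]
tcp_rot: [0.699, -0.087, 0.704, 0.089]
wrist_force: [0.3, -0.5, 0.6]
grip_width: 0.0187
```

```bash
python3 - <<'E'
from h import *
d=snapshot("scene");e=snapshot("top"); cv2.imwrite("pics/s6.png",np.hstack([cv2.resize(d["pixels"][120:200,150:250],None,fx=4,fy=4),cv2.resize(e["pixels"][140:220,75:175],None,fx=4,fy=4)])[:,:,::-1])
E
```

```text
(no output)
```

View pics/s6.png

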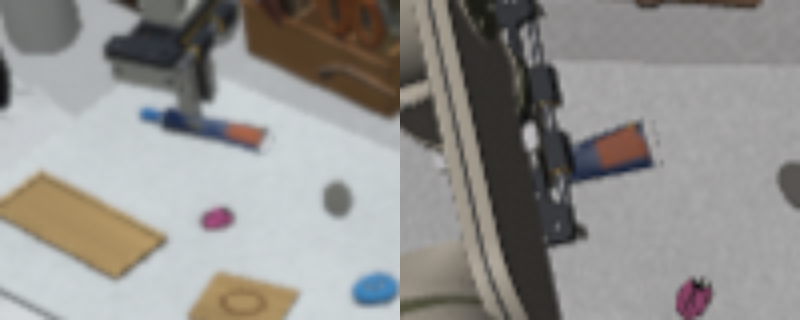

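The fingers shut above the tube's widest part and slid over it. The tube has not moved (scene crop 140–268). Open and go lower.

Emit:
jog_arm --targets '[[[0,0,0],[0,0,0]],[[0,0,0],[0,0,0]],[[0,0,0],[0,0,0]],[[0,0,0],[0,0,0]],[[0,0,0],[0,0,0]],[[0,0,0],[0,0,0]],[[0.0,0,0],[0,0,0]],[[0.001,0,0],[0,0,0]]]' --fingers 0.8

```text
t: 17.27
tool_pos: [0.6521, 0.2923, 0.0337]
tcp_rot: [0.699, -0.087, 0.704, 0.089]
wrist_force: [-0.9, 0.2, -0.2]
grip_width: 0.0748
```

```bash
python3 - <<'E'
from h import *
go((.6525,.2925,.0315),14)
S=snapshot("scene")
m,cs=blobs(S)
for c in cs:
    g=np.array([on(S,q,0.022)[:2] for q in c[:,0].astype(float)],np.float32)*1000
    r=cv2.minAreaRect(g)
    if np.linalg.norm(np.array(r[0])-(653,290))<60 and cv2.contourArea(c)>30: print(np.round(r[0]),np.round(r[1]),round(r[2],1))
E
```

```text
tcp [0.6521 0.2923 0.0337] jaw 14.3 -> 14.0 q6 0.1 grip 0.0748 F [-0.9  0.2 -0.2] t 17.275
 shift [0.0021 0.0001 0.0005]  turn [ 0.3 -0.4 -0.2]  dist 0.002
```

Emit:
jog_arm --targets '[[[0.002,0,0],[0,0,0]],[[0.003,0,0],[0,0,0]],[[0.003,0,0],[0,0,0]]]'

```text
t: 17.7
tool_pos: [0.6517, 0.2922, 0.0301]
tcp_rot: [0.699, -0.087, 0.704, 0.089]
wrist_force: [-0.2, -0.5, 0.2]
grip_width: 0.0742
```

Emit:
jog_arm --targets '[[[0,0,0],[0,0,0]],[[0,0,0],[0,0,0]],[[0,0,0],[0,0,0]],[[0,0,0],[0,0,0]],[[0,0,0],[0,0,0]],[[0,0,0],[0,0,0]],[[0,0,0],[0,0,0]]]' --fingers 0 --newtons 15

```text
t: 18.58
tool_pos: [0.6517, 0.2922, 0.0301]
tcp_rot: [0.699, -0.087, 0.704, 0.089]
wrist_force: [0.8, 0.1, 0.5]
grip_width: 0.0088
```

Still nothing between the fingers, and the bottle also gripped higher than planned. Check where the fingertips really are.

```bash
python3 - <<'E'
from h import *
go((.6525,.2925,.0315),14)
d=snapshot("scene"); s=observe(); M=rot(s["tcp_rot"])
o=np.array([165,110]); im=cv2.resize(d["pixels"][110:180,165:245],None,fx=8,fy=8)
for k,col in((0.011,(255,0,0)),(0,(255,255,0)),(-.03,(0,255,0))):
    p=(proj(d,s["tool_pos"]+M.apply([k,0,0]))-o+.5)*8; print(k,p); cv2.circle(im,tuple(p.astype(int)),4,col,-1)
cv2.imwrite("pics/s7.png",im[:,:,::-1])
E
```

```text
tcp [0.6517 0.2922 0.0301] jaw 14.3 -> 14.0 q6 0.1 grip 0.0088 F [0.8 0.1 0.5] t 18.575
 shift [-0.0014  0.0001  0.0008]  turn [ 0.3 -0.4 -0.2]  dist 0.002
0.011 [285.85125738 338.81747586]
0 [282.97031841 321.31225328]
-0.03 [274.99477645 272.85109566]
```

View pics/s7.png

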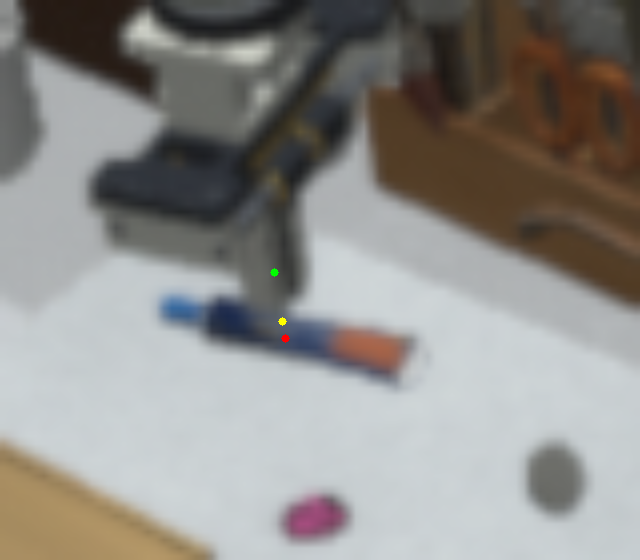

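The image shows the fingertips about 20 mm higher than the reported pose and nose_length imply (visible tip near (265,305), red mark at (286,339)). I'll open and find the board by a gentle touch.

Emit:
jog_arm --targets '[[[0,0,0],[0,0,0]],[[0,0,0],[0,0,0]],[[0,0,0],[0,0,0]],[[0,0,0],[0,0,0]],[[0,0,0],[0,0,0]],[[0,0,0],[0,0,0]],[[0.0,0,0],[0,0,0]],[[0.0,0,0],[0,0,0]]]' --fingers 0.75

```text
t: 19.62
tool_pos: [0.6517, 0.2922, 0.0301]
tcp_rot: [0.699, -0.087, 0.704, 0.089]
wrist_force: [0.3, -0.1, -1.0]
grip_width: 0.0697
```

Emit:
jog_arm --targets '[[[0.002,0,0],[0,0,0]],[[0.004,0,0],[0,0,0]],[[0.006,0,0],[0,0,0]],[[0.008,0,0],[0,0,0]],[[0.009,0,0],[0,0,0]]]'

```text
t: 20.25
tool_pos: [0.6515, 0.2922, 0.0208]
tcp_rot: [0.699, -0.087, 0.704, 0.089]
wrist_force: [0.7, 0.1, -0.7]
grip_width: 0.0693
```

```bash
python3 - <<'E'
from h import *
go((.6525,.2925,.0315),14)
d=snapshot("scene"); s=observe(); M=rot(s["tcp_rot"])
o=np.array([165,110]); im=cv2.resize(d["pixels"][110:180,165:245],None,fx=8,fy=8)
for z in(-.055,.055):
    p=(proj(d,s["tool_pos"]+M.apply([.011,0,z]))-o+.5)*8; print(p); cv2.circle(im,tuple(p.astype(int)),4,(255,0,0),-1)
cv2.imwrite("pics/s8.png",im[:,:,::-1])
E
```

```text
tcp [0.6515 0.2922 0.0208] jaw 14.3 -> 14.0 q6 0.1 grip 0.0693 F [ 0.7  0.1 -0.7] t 20.25
 shift [-0.0107  0.0001  0.0009]  turn [ 0.3 -0.4 -0.2]  dist 0.011
[238.24874767 418.91657609]
[336.15826625 291.13034013]
```

View pics/s8.png

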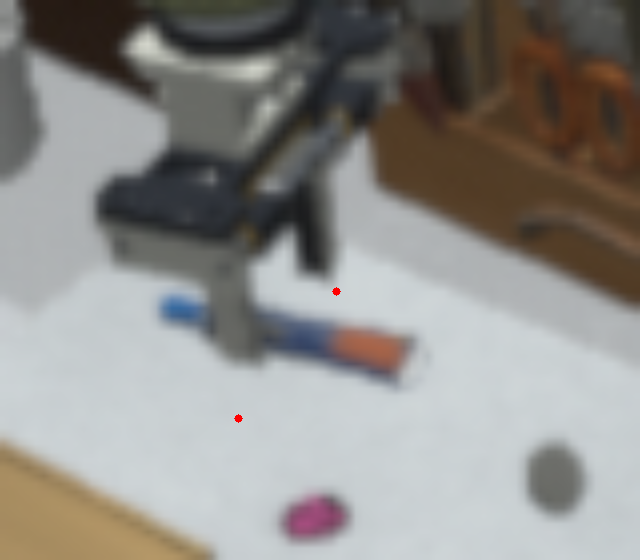

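No contact yet. Both tips, near (238,358) and far (317,272), lie about 25 mm above the model with their horizontal position right. Continue down with force checks.

Emit:
jog_arm --targets '[[[0.002,0,0],[0,0,0]],[[0.004,0,0],[0,0,0]],[[0.006,0,0],[0,0,0]],[[0.008,0,0],[0,0,0]],[[0.01,0,0],[0,0,0]]]'

```text
t: 20.92
tool_pos: [0.6514, 0.2921, 0.0106]
tcp_rot: [0.699, -0.087, 0.705, 0.089]
wrist_force: [-0.8, 0.1, 0.3]
grip_width: 0.0696
```

Emit:
jog_arm --targets '[[[0.0015,0,0],[0,0,0]],[[0.003,0,0],[0,0,0]],[[0.004,0,0],[0,0,0]]]'

```text
t: 21.3
tool_pos: [0.6514, 0.2921, 0.0065]
tcp_rot: [0.699, -0.087, 0.705, 0.089]
wrist_force: [-0.1, -0.2, 1.0]
grip_width: 0.0696
```

Emit:
jog_arm --targets '[[[0.001,0,0],[0,0,0]],[[0.002,0,0],[0,0,0]],[[0.003,0,0],[0,0,0]]]'

```text
t: 21.68
tool_pos: [0.6514, 0.2922, 0.0035]
tcp_rot: [0.699, -0.087, 0.705, 0.089]
wrist_force: [-2.2, -0.3, 7.1]
grip_width: 0.0692
```

Emit:
jog_arm --targets '[[[0.001,0,0],[0,0,0]],[[0.002,0,0],[0,0,0]]]'

```text
t: 21.92
tool_pos: [0.6516, 0.2922, 0.0035]
tcp_rot: [0.699, -0.087, 0.704, 0.089]
wrist_force: [-10.0, -3.9, 15.8]
grip_width: 0.0696
```

Contact with the board at TCP z ≈ 0.0037, so the tips are really 11 mm *behind* the TCP (tip z = TCP z + 0.011). Raise to tips ≈ 6–7 mm above the board and grip.

Emit:
jog_arm --targets '[[[-0.003,0,0],[0,0,0]],[[-0.0065,0,0],[0,0,0]],[[-0.0065,0,0],[0,0,0]]]'

```text
t: 22.3
tool_pos: [0.6519, 0.2923, 0.0102]
tcp_rot: [0.699, -0.087, 0.704, 0.089]
wrist_force: [-0.1, 0.1, -0.2]
grip_width: 0.0697
```

Emit:
jog_arm --targets '[[[0,0,0],[0,0,0]],[[0,0,0],[0,0,0]],[[0,0,0],[0,0,0]],[[0,0,0],[0,0,0]],[[0,0,0],[0,0,0]],[[0,0,0],[0,0,0]]]' --fingers 0 --newtons 15

```text
t: 23.05
tool_pos: [0.6518, 0.2923, 0.0102]
tcp_rot: [0.699, -0.087, 0.704, 0.089]
wrist_force: [0.2, -0.1, -0.5]
grip_width: 0.0287
```

```bash
python3 - <<'E'
from h import *
go((.6525,.2925,.06),14)
go((.476,.297,.06),-2)
E
```

```text
tcp [0.6518 0.2923 0.0102] jaw 14.3 -> 14.0 q6 0.1 grip 0.0287 F [ 0.2 -0.1 -0.5] t 23.05
 shift [-0.0498  0.0002  0.0003]  turn [ 0.3 -0.4 -0.2]  dist 0.05
tcp [0.6518 0.2923 0.0102] jaw 14.3 -> -2.0 q6 0.1 grip 0.0287 F [ 0.2 -0.1 -0.5] t 23.05
 shift [-0.0485  0.0481 -0.1696]  turn [16.3 -0.4 -0.1]  dist 0.183
```

Emit:
jog_arm --targets '[[[0,0,0],[0,0,0]],[[0,0,0],[0,0,0]],[[0,0,0],[0,0,0]]]'

```text
t: 23.42
tool_pos: [0.6518, 0.2923, 0.0102]
tcp_rot: [0.699, -0.087, 0.704, 0.089]
wrist_force: [-0.1, 0.3, -0.2]
grip_width: 0.0287
```

Emit:
jog_arm --targets '[[[-0.008,0,0],[0,0,0]],[[-0.025,0,0],[0,0,0]],[[-0.042,0,0],[0,0,0]],[[-0.05,0,0],[0,0,0]],[[-0.05,0,0],[0,0,0]]]'

```text
t: 24.05
tool_pos: [0.6531, 0.2926, 0.0619]
tcp_rot: [0.7, -0.087, 0.703, 0.089]
wrist_force: [0.0, 0.7, -1.0]
grip_width: 0.0287
```

```bash
python3 - <<'E'
from h import *
go((.476,.297,.055),-2)
d=snapshot("scene"); cv2.imwrite("pics/s9.png",cv2.resize(d["pixels"][110:210,130:250],None,fx=5,fy=5)[:,:,::-1])
E
```

```text
tcp [0.6531 0.2926 0.0619] jaw 14.3 -> -2.0 q6 0.1 grip 0.0287 F [ 0.   0.7 -1. ] t 24.05
 shift [ 0.0078  0.0479 -0.1705]  turn [16.3 -0.3 -0.2]  dist 0.177
```

View pics/s9.png

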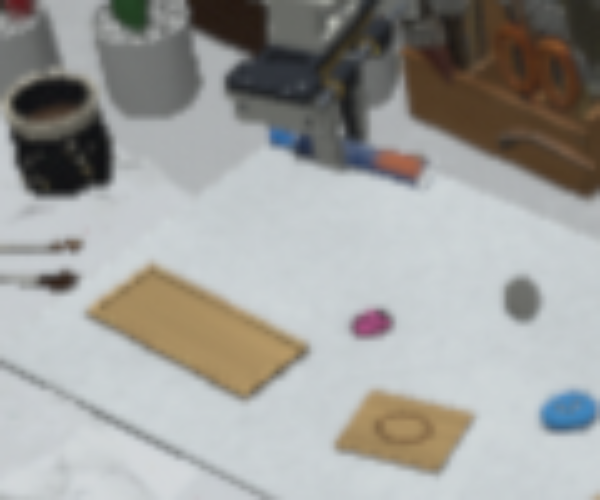

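Tube held level (crop 275–425, 135–180). Carry it to the tray.

Emit:
jog_arm --targets '[[[0.0,0.004,-0.015],[2,0,0]],[[0.0,0.014,-0.05],[5,0,0]],[[0.0,0.026,-0.09],[9,0,0]],[[0.0,0.038,-0.13],[13,0,0]],[[0.004,0.045,-0.16],[16,0,0]],[[0.008,0.048,-0.1705],[16.3,0,0]],[[0.008,0.048,-0.1705],[16.3,0,0]]]'

```text
t: 24.98
tool_pos: [0.4748, 0.2966, 0.0532]
tcp_rot: [0.704, 0.012, 0.71, -0.012]
wrist_force: [0.4, -0.4, -0.1]
grip_width: 0.0287
```

```bash
python3 - <<'E'
from h import *
go((.4765,.297,.0165),-2)
E
```

```text
tcp [0.4748 0.2966 0.0532] jaw -1.9 -> -2.0 q6 0.5 grip 0.0287 F [ 0.4 -0.4 -0.1] t 24.975
 shift [0.0367 0.0004 0.002 ]  turn [ 0.1 -0.4 -0. ]  dist 0.037
```

Emit:
jog_arm --targets '[[[0.01,0,0.001],[0,0,0]],[[0.022,0,0.002],[0,0,0]],[[0.031,0,0.002],[0,0,0]],[[0.035,0,0.002],[0,0,0]],[[0.037,0,0.002],[0,0,0]],[[0.037,0,0.002],[0,0,0]]]'

```text
t: 25.72
tool_pos: [0.4766, 0.2967, 0.0163]
tcp_rot: [0.704, 0.012, 0.71, -0.012]
wrist_force: [0.0, 0.2, -0.8]
grip_width: 0.0284
```

Emit:
jog_arm --targets '[[[0.001,0,0],[0,0,0]],[[0.001,0,0],[0,0,0]]]'

```text
t: 25.98
tool_pos: [0.4768, 0.2968, 0.0156]
tcp_rot: [0.705, 0.012, 0.709, -0.011]
wrist_force: [0.8, 0.4, -0.0]
grip_width: 0.0288
```

Emit:
jog_arm --targets '[[[0,0,0],[0,0,0]],[[0,0,0],[0,0,0]],[[0,0,0],[0,0,0]],[[0,0,0],[0,0,0]],[[0,0,0],[0,0,0]],[[0,0,0],[0,0,0]]]' --fingers 0.7

```text
t: 26.72
tool_pos: [0.4768, 0.2968, 0.0156]
tcp_rot: [0.705, 0.012, 0.709, -0.012]
wrist_force: [-0.5, -0.0, -0.1]
grip_width: 0.065
```

Emit:
jog_arm --targets '[[[-0.02,0,0],[0,0,0]],[[-0.06,0,0],[0,0,0]],[[-0.1,0,0],[0,0,0]],[[-0.12,0,0],[0,0,0]]]' --fingers 0.6

```text
t: 27.22
tool_pos: [0.4793, 0.2975, 0.1398]
tcp_rot: [0.706, 0.013, 0.708, -0.011]
wrist_force: [0.7, 0.6, -1.0]
grip_width: 0.0559
```

```bash
python3 - <<'E'
from h import *
go((.6375,.1095,.06),-47)
S=snapshot("scene");e=snapshot("top")
for n,xy,z,r in(("big",(.638,.11),.019,.04),("small",(.624,-.093),.0185,.035),("pink",(.553,.188),.02,.035)):
  for d in(S,e): m,a,q=wm(d,np.array(xy),z,r); print(n,np.round(m,4),round(a,1),np.round(q))
cv2.imwrite("pics/s10.png",np.hstack([cv2.resize(S["pixels"][130:230,140:270],None,fx=3,fy=3),cv2.resize(e["pixels"][160:260,75:205],None,fx=3,fy=3)])[:,:,::-1])
E
```

```text
tcp [0.4793 0.2975 0.1398] jaw -1.9 -> -47.0 q6 0.49 grip 0.0559 F [ 0.7  0.6 -1. ] t 27.225
 shift [ 0.0788 -0.1828  0.1647]  turn [45.1 -0.2 -0.1]  dist 0.258
big [0.6383 0.1106] 42.5 [27. 14.]
big [0.6379 0.1099] 43.1 [25. 14.]
small [ 0.6241 -0.0922] 59.7 [19. 14.]
small [ 0.6238 -0.0931] 76.7 [17. 12.]
pink [0.5529 0.1884] 3.3 [18. 17.]
pink [0.5526 0.1877] 153.6 [17. 13.]
```

View pics/s10.png

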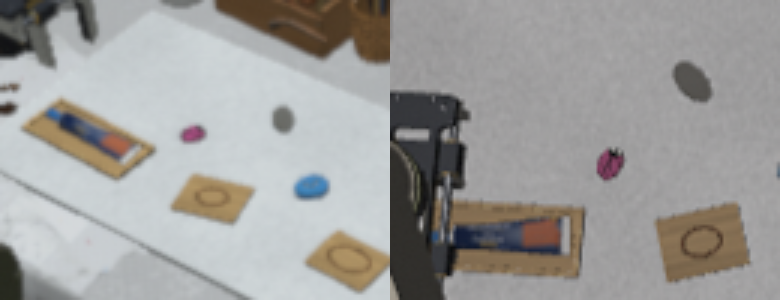

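Tube lies in the tray. Now the big pebble: (0.638, 0.110), long axis at 43°, jaw at −47°.

Emit:
jog_arm --targets '[[[0,-0.012,0.01],[4,0,0]],[[0,-0.04,0.035],[10,0,0]],[[0.01,-0.075,0.068],[18,0,0]],[[0.025,-0.11,0.1],[27,0,0]],[[0.045,-0.145,0.13],[36,0,0]],[[0.065,-0.172,0.155],[42,0,0]],[[0.079,-0.183,0.165],[45,0,0]],[[0.079,-0.183,0.165],[45,0,0]]]'

```text
t: 28.32
tool_pos: [0.6363, 0.1089, 0.0562]
tcp_rot: [0.646, 0.282, 0.651, -0.281]
wrist_force: [-0.3, 0.7, 0.2]
grip_width: 0.0558
```

```bash
python3 - <<'E'
from h import *
go((.638,.110,.0065),-47)
E
```

```text
tcp [0.6363 0.1089 0.0562] jaw -47.0 -> -47.0 q6 0.91 grip 0.0558 F [-0.3  0.7  0.2] t 28.325
 shift [0.0497 0.0021 0.0007]  turn [ 0.  -0.4  0.1]  dist 0.05
```

Emit:
jog_arm --targets '[[[0.012,0.001,0],[0,0,0]],[[0.028,0.002,0.001],[0,0,0]],[[0.04,0.002,0.001],[0,0,0]],[[0.046,0.002,0.001],[0,0,0]],[[0.049,0.002,0.001],[0,0,0]],[[0.049,0.002,0.001],[0,0,0]]]'

```text
t: 29.08
tool_pos: [0.6382, 0.1097, 0.0073]
tcp_rot: [0.646, 0.282, 0.651, -0.281]
wrist_force: [0.5, 0.0, -0.4]
grip_width: 0.0558
```

Emit:
jog_arm --targets '[[[0,0,0],[0,0,0]],[[0,0,0],[0,0,0]],[[0,0,0],[0,0,0]],[[0,0,0],[0,0,0]],[[0,0,0],[0,0,0]],[[0,0,0],[0,0,0]]]' --fingers 0 --newtons 12

```text
t: 29.82
tool_pos: [0.6383, 0.1097, 0.0075]
tcp_rot: [0.646, 0.282, 0.651, -0.281]
wrist_force: [-0.2, -0.3, 2.2]
grip_width: 0.0267
```

Emit:
jog_arm --targets '[[[-0.008,0,0],[0,0,0]],[[-0.025,0,0],[0,0,0]],[[-0.042,0,0],[0,0,0]],[[-0.05,0,0],[0,0,0]],[[-0.05,0,0],[0,0,0]]]'

```text
t: 30.45
tool_pos: [0.6396, 0.1096, 0.059]
tcp_rot: [0.647, 0.282, 0.65, -0.281]
wrist_force: [0.1, -0.5, -0.5]
grip_width: 0.0265
```

```bash
python3 - <<'E'
from h import *
T=snapshot("top");S=snapshot("scene")
# oval outlines: dark pixels on wood, soft centre
for n,xy in(("big",(.479,-.110)),("small",(.4755,.092))):
  for d in(T,S):
    m,a,e=wm(d,np.array(xy),.021,.058); P=[];W=[];L=[]
    for v in range(420):
      for u in range(560):
        X=on(d,(u,v),.021)[:2]
        q=np.linalg.norm(X-xy)
        if q<.038: P.append(X); W.append(float(d["pixels"][v,u].sum()))
    P=np.array(P);W=np.array(W); w=np.clip(np.median(W)-35-W,0,None); c=(P*w[:,None]).sum(0)/w.sum(); C=np.cov(P.T,aweights=w+1e-9);ev,V=np.linalg.eigh(C)
    print(n,"oval",np.round(c,4),round(np.degrees(np.arctan2(V[1,1],V[0,1]))%180,1),np.round(2828*ev[::-1]**.5),(w>0).sum())
go((.4795,-.1095,.05),-1)
E
```

```text
big oval [ 0.4805 -0.1089] 93.0 [52. 37.] 104
big oval [ 0.4784 -0.1081] 101.4 [51. 37.] 49
small oval [0.4798 0.1132] 65.5 [38. 34.] 152
small oval [0.4712 0.0921] 116.5 [39. 27.] 37
tcp [0.6384 0.1095 0.0572] jaw -47.0 -> -1.0 q6 0.91 grip 0.027 F [-0.4 -0.8 -1.2] t 30.55
 shift [ 0.0075 -0.2656  0.0517]  turn [-46.   -0.4  -0. ]  dist 0.271
```

Big pebble held (26.5 mm). Carry to the big plate (0.480, −0.109).

Emit:
jog_arm --targets '[[[0,-0.015,0.003],[-3,0,0]],[[0,-0.05,0.01],[-9,0,0]],[[0,-0.1,0.02],[-17,0,0]],[[0,-0.15,0.029],[-26,0,0]],[[0,-0.2,0.039],[-35,0,0]],[[0.003,-0.24,0.047],[-42,0,0]],[[0.006,-0.263,0.051],[-45.5,0,0]],[[0.0075,-0.2656,0.0517],[-45.5,0,0]]]'

```text
t: 31.55
tool_pos: [0.4781, -0.1103, 0.0491]
tcp_rot: [0.704, 0.011, 0.71, -0.008]
wrist_force: [0.8, -0.1, -0.1]
grip_width: 0.0268
```

```bash
python3 - <<'E'
from h import *
go((.480,-.109,.0135),-1.5)
E
```

```text
tcp [ 0.4781 -0.1103  0.0491] jaw -1.6 -> -1.5 q6 -0.31 grip 0.0268 F [ 0.8 -0.1 -0.1] t 31.55
 shift [0.0356 0.0012 0.0021]  turn [-0.1 -0.5 -0.2]  dist 0.036
```

Emit:
jog_arm --targets '[[[0.01,0.001,0.001],[0,0,0]],[[0.022,0.001,0.002],[0,0,0]],[[0.03,0.001,0.002],[0,0,0]],[[0.034,0.001,0.002],[0,0,0]],[[0.035,0.001,0.002],[0,0,0]],[[0.036,0.001,0.002],[0,0,0]]]'

```text
t: 32.3
tool_pos: [0.4802, -0.1092, 0.0134]
tcp_rot: [0.704, 0.011, 0.71, -0.008]
wrist_force: [-2.6, 1.2, 5.1]
grip_width: 0.0265
```

Emit:
jog_arm --targets '[[[0,0,0],[0,0,0]],[[0,0,0],[0,0,0]],[[0,0,0],[0,0,0]],[[0,0,0],[0,0,0]]]' --fingers 0.5

```text
t: 32.8
tool_pos: [0.4802, -0.1093, 0.0135]
tcp_rot: [0.704, 0.011, 0.71, -0.008]
wrist_force: [0.5, -0.8, -0.5]
grip_width: 0.0464
```

Emit:
jog_arm --targets '[[[-0.02,0,0],[0,0,0]],[[-0.06,0,0],[0,0,0]],[[-0.1,0,0],[0,0,0]],[[-0.12,0,0],[0,0,0]]]' --fingers 0.55

```text
t: 33.3
tool_pos: [0.4823, -0.1102, 0.1362]
tcp_rot: [0.706, 0.011, 0.709, -0.009]
wrist_force: [0.5, -0.3, -0.1]
grip_width: 0.0513
```

```bash
python3 - <<'E'
from h import *
go((.6238,-.0928,.05),-13)
S=snapshot("scene");e=snapshot("top")
cv2.imwrite("pics/s11.png",np.hstack([cv2.resize(S["pixels"][175:240,220:300],None,fx=5,fy=5),cv2.resize(e["pixels"][180:258,215:275],None,fx=5,fy=5)[:325]])[:,:,::-1])
E
```

```text
tcp [ 0.4823 -0.1102  0.1362] jaw -1.6 -> -13.0 q6 -0.3 grip 0.0513 F [ 0.5 -0.3 -0.1] t 33.3
 shift [0.0856 0.021  0.1413]  turn [11.4 -0.3 -0.1]  dist 0.167
```

View pics/s11.png

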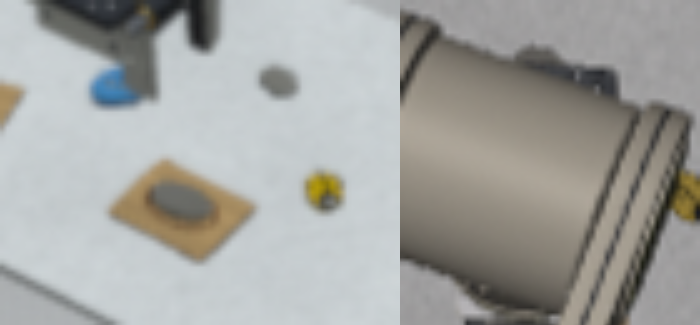

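Big pebble lies within its oval (crop 183,202). Now the small one, jaw ≈ −15°.

Emit:
jog_arm --targets '[[[0,0.002,0.012],[1,0,0]],[[0.01,0.006,0.04],[4,0,0]],[[0.03,0.011,0.075],[7,0,0]],[[0.055,0.016,0.108],[10,0,0]],[[0.075,0.02,0.132],[13,0,0]],[[0.085,0.021,0.141],[13,0,0]],[[0.086,0.021,0.141],[13,0,0]]]'

```text
t: 34.28
tool_pos: [0.6233, -0.0927, 0.0481]
tcp_rot: [0.699, 0.09, 0.704, -0.089]
wrist_force: [-0.0, -0.2, -0.4]
grip_width: 0.0514
```

```bash
python3 - <<'E'
from h import *
go((.6238,-.0928,.0065),-15)
E
```

```text
tcp [ 0.6233 -0.0927  0.0481] jaw -14.5 -> -15.0 q6 0.02 grip 0.0514 F [-0.  -0.2 -0.4] t 34.275
 shift [ 0.0416 -0.      0.0008]  turn [ 0.5 -0.4 -0.1]  dist 0.042
```

Emit:
jog_arm --targets '[[[0.012,0,0],[0.5,0,0]],[[0.025,0,0.001],[0.5,0,0]],[[0.034,0,0.001],[0.5,0,0]],[[0.039,0,0.001],[0.5,0,0]],[[0.0415,0,0.001],[0.5,0,0]],[[0.0415,0,0.001],[0.5,0,0]]]'

```text
t: 35.02
tool_pos: [0.6241, -0.0929, 0.0067]
tcp_rot: [0.699, 0.093, 0.703, -0.092]
wrist_force: [0.1, 1.0, 0.4]
grip_width: 0.0512
```

Emit:
jog_arm --targets '[[[0,0,0],[0,0,0]],[[0,0,0],[0,0,0]],[[0,0,0],[0,0,0]],[[0,0,0],[0,0,0]],[[0,0,0],[0,0,0]],[[0,0,0],[0,0,0]]]' --fingers 0 --newtons 10

```text
t: 35.78
tool_pos: [0.6243, -0.0928, 0.0068]
tcp_rot: [0.699, 0.093, 0.703, -0.092]
wrist_force: [-0.3, -0.0, 1.3]
grip_width: 0.0213
```

Emit:
jog_arm --targets '[[[-0.008,0,0],[0,0,0]],[[-0.025,0,0],[0,0,0]],[[-0.042,0,0],[0,0,0]],[[-0.05,0,0],[0,0,0]],[[-0.05,0,0],[0,0,0]]]'

```text
t: 36.4
tool_pos: [0.6255, -0.0932, 0.0583]
tcp_rot: [0.7, 0.093, 0.702, -0.092]
wrist_force: [-0.4, 0.2, -0.9]
grip_width: 0.0216
```

```bash
python3 - <<'E'
from h import *
go((.476,.092,.05),14)
T=snapshot("top");S=snapshot("scene")
for n,xy in(("small",(.4755,.092)),("big",(.4795,-.1095))):
 for d in(T,S):
  m,cs=blobs(d)
  for c in cs:
    g=np.array([on(d,q,0.019)[:2] for q in c[:,0].astype(float)],np.float32)*1000
    r=cv2.minAreaRect(g)
    if np.linalg.norm(np.array(r[0])/1000-xy)<.03 and cv2.contourArea(c)>100: print(n,np.round(r[0],1),np.round(r[1]),round(r[2],1))
E
```

```text
tcp [ 0.6255 -0.0932  0.0583] jaw -15.0 -> 14.0 q6 0.03 grip 0.0216 F [-0.4  0.2 -0.9] t 36.4
 shift [ 0.0092  0.1402 -0.1923]  turn [-29.   -0.2  -0.1]  dist 0.238
small [474.7  91.2] [68. 86.] 14.9
big [ 478.9 -109.6] [86. 67.] 87.2
```

Small pebble held (21.5 mm). Carry to the small plate (0.4757, 0.092), jaw 14.5°.

Emit:
jog_arm --targets '[[[0,0.01,-0.014],[-2,0,0]],[[0,0.035,-0.048],[-7,0,0]],[[0,0.065,-0.09],[-13,0,0]],[[0,0.097,-0.133],[-19,0,0]],[[0,0.123,-0.17],[-25,0,0]],[[0.006,0.137,-0.188],[-29,0,0]],[[0.009,0.14,-0.192],[-29.5,0,0]],[[0.009,0.14,-0.192],[-29.5,0,0]]]'

```text
t: 37.5
tool_pos: [0.4749, 0.0917, 0.0485]
tcp_rot: [0.699, -0.088, 0.704, 0.09]
wrist_force: [0.2, 0.6, 0.5]
grip_width: 0.0216
```

```bash
python3 - <<'E'
from h import *
go((.4757,.092,.0128),14.5)
E
```

```text
tcp [0.4749 0.0917 0.0485] jaw 14.4 -> 14.5 q6 -0.17 grip 0.0216 F [0.2 0.6 0.5] t 37.5
 shift [ 0.0357 -0.0001  0.0011]  turn [-0.1 -0.3 -0.2]  dist 0.036
```

Emit:
jog_arm --targets '[[[0.01,0,0],[0,0,0]],[[0.022,0,0.001],[0,0,0]],[[0.03,0,0.001],[0,0,0]],[[0.034,0,0.001],[0,0,0]],[[0.035,0,0.001],[0,0,0]],[[0.0355,0,0.001],[0,0,0]]]'

```text
t: 38.25
tool_pos: [0.4759, 0.0921, 0.0132]
tcp_rot: [0.699, -0.088, 0.704, 0.09]
wrist_force: [0.2, 0.3, 0.1]
grip_width: 0.0215
```

Emit:
jog_arm --targets '[[[0,0,0],[0,0,0]],[[0,0,0],[0,0,0]],[[0,0,0],[0,0,0]],[[0,0,0],[0,0,0]]]' --fingers 0.5

```text
t: 38.75
tool_pos: [0.4759, 0.0921, 0.0133]
tcp_rot: [0.7, -0.088, 0.703, 0.09]
wrist_force: [0.0, -0.0, 0.1]
grip_width: 0.0461
```

Emit:
jog_arm --targets '[[[-0.02,0,0],[0,0,0]],[[-0.06,0,0],[0,0,0]],[[-0.11,0,0],[0,0,0]],[[-0.16,0,0],[0,0,0]],[[-0.16,0.06,0],[0,0,0]],[[-0.16,0.12,0],[0,0,0]],[[-0.16,0.18,0],[0,0,0]],[[-0.16,0.24,0],[0,0,0]]]'

```text
t: 39.75
tool_pos: [0.4164, 0.3259, 0.1745]
tcp_rot: [0.7, -0.088, 0.703, 0.09]
wrist_force: [1.1, 0.3, 0.4]
grip_width: 0.0464
```

Emit:
jog_arm --targets '[[[0,0.06,-0.04],[-5,0,0]],[[0,0.11,-0.08],[-12,0,0]],[[0,0.15,-0.13],[-18,0,0]],[[0,0.18,-0.19],[-24,0,0]],[[0,0.18,-0.22],[-24,0,0]],[[0,0.18,-0.22],[-24,0,0]]]'

```text
t: 40.5
tool_pos: [0.1556, 0.4455, 0.1762]
tcp_rot: [0.666, -0.232, 0.669, 0.236]
wrist_force: [1.4, 0.3, 0.3]
grip_width: 0.0462
```

```bash
python3 - <<'E'
from h import *
go((.4757,.092,.2),14)
S=snapshot("scene");T=snapshot("top")
a=cv2.resize(T["pixels"][165:260,75:325],None,fx=3.2,fy=3.2)
b=cv2.resize(S["pixels"][140:235,150:350],None,fx=3,fy=3); b=cv2.copyMakeBorder(b,0,0,0,200,cv2.BORDER_CONSTANT)
cv2.imwrite("pics/s12.png",np.vstack([a,b])[:,:,::-1])
for n,xy in(("big",(.480,-.109)),("small",(.4757,.092))):
  for d in(T,S):
    P=[];Q=[]
    for v in range(420):
      for u in range(560):
        X=on(d,(u,v),.021 if d is T else .028)[:2]
        if np.linalg.norm(X-xy)<.03:
          p=d["pixels"][v,u].astype(float)
          if p[0]-p[2]<22: P.append(X)
    P=np.array(P)
    if len(P)<5: print(n,"few");continue
    ev,V=np.linalg.eigh(np.cov(P.T)); print(n,"pebble",np.round(P.mean(0),4),round(np.degrees(np.arctan2(V[1,1],V[0,1]))%180,1),np.round(4000*ev[::-1]**.5),len(P))
for n,xy in(("pink",(.553,.188)),("yellow",(.546,-.185))):
  print(n,np.round(wm(T,np.array(xy),.02,.035)[0],4))
E
```

```text
tcp [0.1556 0.4455 0.1762] jaw 38.7 -> 14.0 q6 0.45 grip 0.0462 F [1.4 0.3 0.3] t 40.5
 shift [-0.0267 -0.4759  0.029 ]  turn [24.7 -0.2 -0.3]  dist 0.477
big pebble [ 0.4812 -0.1091] 88.0 [51. 29.] 129
big pebble [ 0.4814 -0.1101] 85.9 [45. 40.] 64
small pebble [0.4768 0.0932] 115.5 [35. 25.] 75
small pebble [0.479  0.0912] 12.7 [45. 31.] 34
pink [0.5526 0.1876]
yellow [ 0.5456 -0.1853]
```

View pics/s12.png

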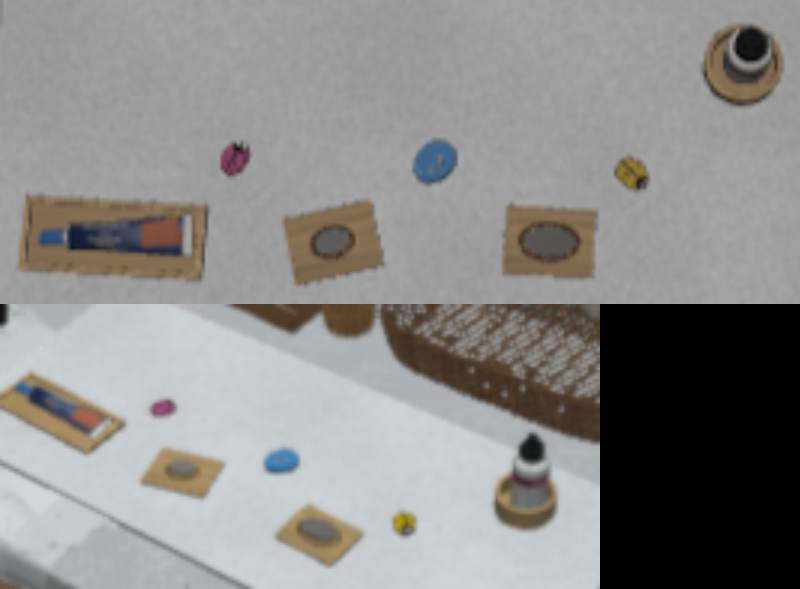

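Everything appears in place. The small pebble's yaw (115° against the plate's 104°) deserves a closer look.

```bash
python3 - <<'E'
from h import *
T=snapshot("top")
for n,xy,th,ax in(("big",(.480,-.109),88.5,0),("small",(.4757,.092),104.3,0)):
  c=np.round(proj(T,[*xy,.025])).astype(int); r=T["pixels"][c[1]-9:c[1]+10,c[0]-13:c[0]+14].astype(float)
  w=np.clip((48-(r[:,:,0]-r[:,:,2]))/48,0,1)*np.clip((r[:,:,1]-60)/30,0,1)
  P=[];W=[];
  for (i,j),v in np.ndenumerate(w):
    X=on(T,(c[0]-13+j,c[1]-9+i),.027)[:2]
    if np.linalg.norm(X-xy)<.03: P.append(X);W.append(v)
  P=np.array(P);W=np.array(W)+1e-9
  for t in (.35,.5,.65):
    k=np.where(W>t,W,1e-9); m=(P*k[:,None]).sum(0)/k.sum();ev,V=np.linalg.eigh(np.cov(P.T,aweights=k)); print(n,t,np.round(m,4),round(np.degrees(np.arctan2(V[1,1],V[0,1]))%180,1),np.round(4000*ev[::-1]**.5))
a=[cv2.resize(T["pixels"][222:259,x-24:x+25],None,fx=8,fy=8,interpolation=cv2.INTER_CUBIC) for x in(179,247)]
cv2.imwrite("pics/s13.png",np.hstack(a)[:,:,::-1])
E
```

```text
big 0.35 [ 0.4806 -0.1088] 86.4 [48. 26.]
big 0.5 [ 0.4806 -0.1087] 88.9 [48. 25.]
big 0.65 [ 0.4808 -0.107 ] 91.3 [45. 25.]
small 0.35 [0.4767 0.0915] 108.6 [32. 22.]
small 0.5 [0.4767 0.0916] 107.8 [32. 21.]
small 0.65 [0.4764 0.0918] 108.8 [32. 20.]
```

View pics/s13.png

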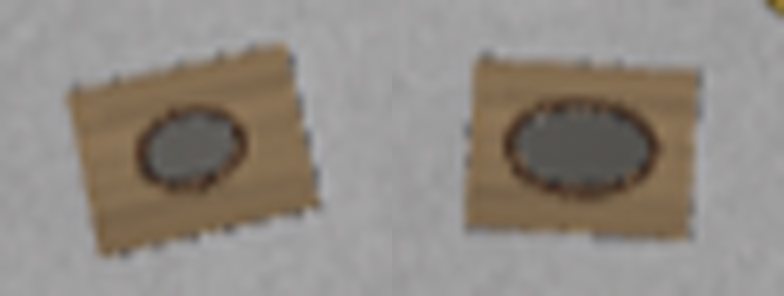

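Close up, both pebbles sit inside their outlines with an even margin all round, centred at (190,148) and (582,146). Centre errors are about 1 mm and yaw errors within about 4°. Handing in.

```bash
python3 -c "
from plant import *
print(job_done())"
```

```text
the job is handed in; nothing more can be done
None
```

I placed the bottle, the tube, the big pebble and the small pebble, in that order. I then drew the arm clear and handed the job in at about 41 s.

**Last checks**
- **Bottle and tube:** the final pictures show the bottle upright in the cup and the tube flat in the tray.
- **Pebbles:** both lie inside their oval outlines with an even margin. Their centres are about 1 mm off. The big pebble's yaw agrees to within about 3°, and the small one reads about 4° off.
- **Ladybirds:** both measure the same positions as at the start, within 0.1 mm. I never touched the look-alikes.

**What went wrong or disagreed**
- **Fingertip offset:** a gentle touch on the board (about 16 N at the wrist) showed the fingertips 11 mm behind the TCP. The interface text and `nose_length` put them 11 mm ahead, so I used the measured value.
- **Failed grasps:** because of that offset, one bottle grip caught the tapering shoulder, and two tube grips shut above the tube. An even earlier bottle attempt failed because I lifted before the slow fingers had closed. None of these visibly moved anything, and I redid each grip.
- **Small-pebble yaw:** the rough final measurement said 115° against the plate's 104°. A finer one gave 108–109°, and the close-up looks aligned.

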